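# Reset the emptied label printer and shut it

### The job

The label printer on the wrapping counter stands open with its roll taken out, ready for a sensor reset. Reach a fingertip into the well in the floor of its roll bay, hold the sunken reset key fully down for two seconds and let it come up again, then push the cover over and down until it is fully shut. Do not press the feed button on the printer's front, and do not shift or lift the printer or disturb the other things on the counter.

Things in the scene. Friction and masses are not known exactly. Their poses are not given: they have to be found in the camera images.
- printer: white desktop label printer standing loose on rubber feet, 1.7 kg, 220 mm deep (its x), 180 mm wide (its y); its cover stands open. Origin at the centre of its underside, z up; its front faces its own -x, the cover's hinge is at its rear (+x). The body's rim is 92 mm above the counter. Inside is the empty roll bay, 126 mm (x from -42 to +84 mm) by 100 mm between the roll guides, its grey floor 20 mm below the rim
- well_mouth (a point): centre of the mouth of the well in the floor of the roll bay, 72 mm above the counter; its axes are the printer's. The well is a rectangular hole 38 mm along the printer's x and 46 mm along its y, straight walls, black floor 22 mm below the mouth
- reset_top (a point): centre of the top of the reset key, a grey rectangular key 24 mm (x) by 28 mm (y) in the middle of the well; untouched, its top is 14 mm below the well's mouth (34 mm below the rim, 58 mm above the counter)
- reset_key (a joint): how far the reset key is pressed: 0 up, 0.004 m fully down; a spring brings it up again, about 2 N to start and 4 N fully down
- cover (a joint): angle of the cover: 0 fully shut, about 1.9 rad as found (leaning back past upright), stop at 2.1. The hinge is stiff: the cover stays wherever it is left, and takes about 1 to 4 N at its front edge to move
- cover_hinge (a point): centre of the cover's hinge line, 100 mm behind the printer's centre and 94 mm above the counter; the hinge runs along the printer's y. The axes of this point turn with the cover
- cover_edge (a point): middle of the cover's front top edge, on its outside; it moves with the cover. The cover is a hollow shell 180 mm wide; with the cover shut this edge is 160 mm in front of the hinge line and 55 mm above it, and the cover's flat top runs level from the edge back to above the hinge
- feed_top (a point): centre of the top of the feed button, a small round grey button 18 mm across and 3 mm proud on the printer's front deck, at its right-hand corner for someone facing the printer's front (printer x -86 mm, y -62 mm)
- feed_key (a joint): how far the feed button is pressed: 0 up, 0.0025 m fully down (2 to 3 N)
- label_roll: spare roll of white labels standing on end, 72 mm across and 52 mm high, close beside the printer; origin at the centre of its underside
- twine: standing spool of brown twine, 76 mm across and 83 mm high; origin at the centre of its underside
- scissors: scissors with two blue loop handles lying flat, 185 mm long and 89 mm wide, 10 mm high, in front of the printer; origin under the pivot, blades towards its +x
- gift_box: flat gift box wrapped in dark green paper and tied with twine, 200 x 260 x 55 mm; origin at the centre of its underside
- tape_dispenser: heavy silver desk tape dispenser, 150 x 62 mm and 92 mm high; origin at the centre of its underside
- cream_tube: tube of hand cream standing on its cap, 50 mm wide and 142 mm high; origin at the centre of its underside
- pen_cup: dark round pen cup, 80 mm across and 95 mm high, pens up to 170 mm; origin at the centre of its underside

How it is judged (in metres and radians):
On the way, in this order (a step that is already met when the one before it is completed fails the run):
1. the reset key is held fully down (at least 3 of its 4 mm) for the better part of two seconds (1.5 s) (value of joint reset_key above 0.003 m), for 1.5 s.
2. the key is let up and the cover is pushed fully shut (value of joint reset_key below 0.001 m and value of joint cover below 0.035 rad), for 0.2 s.
At the end, for the whole second after the job is handed in: The cover is shut to within 0.035 rad (about 5 mm at its front edge), the reset key and the feed button are up, and the printer stands level and at rest within 15 mm of where it was (all of step 2 and value of joint feed_key below 0.001 m and distance of printer from where it was at the start of the episode below 0.015 m and angle between printer's own z axis and vertical below 0.05 rad and linear speed of printer below 0.02 m/s); the robot touches nothing.
It fails at once if the printer is shoved more than 15 mm, lifted or tipped (distance of printer from where it was at the start of the episode above 0.015 m or angle between printer's own z axis and vertical above 0.08 rad).
It fails at once if the feed button is pressed (value of joint feed_key above 0.0015 m).
It fails at once if one of the other things on the counter is moved by more than 15 mm, lifted or knocked over (distance of any of label_roll, twine, scissors, gift_box, tape_dispenser, cream_tube, pen_cup from where it was at the start of the episode above 0.015 m or angle between any of label_roll, twine, scissors, gift_box, tape_dispenser, cream_tube, pen_cup's own z axis and vertical above 0.3 rad).
It also fails if it takes over 64 s, if anything falls off the work surface, if the arm or the gripper's body presses on something with over 40 N, if the wrist force passes 120 N, or if a joint passes its speed limit or range.

### The arm

A 6-joint arm with a two-finger parallel gripper is mounted at the origin on the work surface. World frame = base frame: x ahead of the robot, y to its left, z up, the work surface at z = 0. Lengths are in m, angles in degrees, forces in N, time in s.
With the tool pointing down it reaches from about 0.3 to 0.75 m from the base axis. Payload 8.5 kg.
Tool frame: the origin (TCP) lies midway between the tips of the shut fingers; the grasp point (between the pads) lies 19 mm behind it (env.hold_point_z is the distance from the TCP to the grasp point, in m); z points along the fingers, y is the line along which they close (so a half turn about z gives the same grasp; the last joint's range is limited). The gripper opens to 85 mm and grips with 20 to 120 N. Pads are 22 mm wide; open, the fingers measure 114 mm over their backs; the gripper's body (76 mm by 85 mm) begins 54 mm behind the grasp point. The pads swing forward as they close: fully open they stand 13 mm farther back than shut.
Start: joints at [62.263, 21.807, 74.336, -0, 83.858, -12.336], TCP at [0.146, 0.53, 0.231] pointing down, gripper open.
Joint ranges: [-178.18, 178.18], [-50.72, 133.34], [12.68, 142.11], [-81.47, 261.47], [9.98, 163.14], [-165.26, 165.26]. Speed limits (degrees/s): [136.94, 136.94, 180, 180, 180, 180].

### API

Orientations are given as a 3x3 rotation matrix whose columns are the frame's x, y, z axes.
In Python, from rig import observe, get_image, camera_info, env gives the robot as it stands.
- The arm moves only by the tool drive_tool, never from a script. Its arguments are lists of equal length, an entry for each row: "offset": the shift along the tool's x, y, z in units of 40 mm (1.0 is 40 mm), a list of three; "turn": the turn, a rotation vector about the tool's x, y, z in units of 6 degrees (1.0 is 6 degrees), a list of three; "hand": the opening, from 0 (shut) to 1 (fully open). A call has exactly 10 rows; each row shifts and turns the commanded pose from where the row before left it, along the tool's axes as they then stand; what a row does not reach is not made up. A row lasts 1/8 s, in which the tool goes at most 62.5 mm and 10.7 degrees, less where a joint would pass 70% of its speed; a pose out of reach is approached as far as the arm can. A call is refused whole if a number of a shift passes 1 or a number of a turn 1, either way. A call with a gripper value outside its range is refused whole. The fingers move at their own pace and stop on an object; "newtons" is the grip in N (left out, the last holds). Time passes only in rows, so rows that do not move let the fingers close, or fill a call up. It gives the time, the measured TCP pose, the force, the opening and the grip force at its end, in the units of the state.
- observe(): the state, without advancing time (a new reading comes with each control period).
- get_image(name): name is "side" or "top" or "wrist"; returns the picture (420x560x3 uint8, blue, green, red); there is no depth.
- camera_info(name): a dict with "fx", "fy", "cx", "cy" (pixels), "world_to_cam" (4x4, takes a point from world to camera coordinates). Camera axes: x right, y down, z forward; pixel columns grow to the right and rows downward; lengths in m; the calibration is good to about 2 mm. A picture is of the moment at which its call begins: read the wrist's pose just before it. camera_info takes no time and is no camera call; for the wrist camera it gives the pose at the moment of the call.
- env.close_job(): hands the job in; it is judged then, once.
The state is a dict: "time_s": time; "q": joint angles; "qvel": joint speeds; "joint_efforts": joint torques, N m; "position": TCP position; "tool_rot": TCP orientation; "ft_force": force on the tool from outside, world axes, zero at the start; "wrist_torque": the same for the moment, N m; "grip_width": finger opening in m; "gripper_force": force on a finger pad.
Only numpy, scipy, OpenCV 4.12 (cv2) and the standard library are available. Lean on these libraries where they do the work, as an engineer would, in place of code of your own. Each camera call takes 0.05 s, during which the arm holds its last target. There are 200 camera calls.

## Working session

There is one attempt and no reset: what is moved stays moved. The work goes in short steps, Python scripts to look and compute and a tool call to move; the robot and the scene stay as the last step left them, time stands still between calls to the robot, and variables do not carry over. Pictures are saved under pics/ and viewed, at most 10 in all, crops included, and the job is handed in when it is done.

Besides the shell and the picture viewer there is one more tool, called after "Call:" as name(argument=value, ...) on one line, values as JSON. drive_tool: Moves the arm, as the interface text tells. Its arguments: {"type":"object","properties":{"offset":{"type":"array"},"turn":{"type":"array"},"hand":{"type":"array"},"newtons":{"type":"number"}},"required":["offset","turn","hand"]}

```bash
mkdir -p pics; python3 - <<'E'
from rig import observe,get_image,camera_info,env
import cv2,numpy as np
for n in("top","side"):
    cv2.imwrite(f"pics/{n}0.png",get_image(n)); c=camera_info(n); print(n,c["fx"],c["cx"],c["cy"],np.round(c["world_to_cam"],3).tolist())
s=observe();print(s["position"],np.round(s["tool_rot"],3).tolist(),s["time_s"],s["ft_force"])
E
```

```text
top 419.4315556357311 275.0743290836431 209.8830169748441 [[0.012, -1.0, -0.024, -0.016], [-0.994, -0.01, -0.11, 0.58], [0.11, 0.025, -0.994, 1.217], [0.0, 0.0, 0.0, 1.0]]
side 506.16306688841547 275.6095953692846 206.9781222104778 [[0.833, -0.553, -0.014, -0.459], [-0.409, -0.598, -0.69, 0.295], [0.373, 0.58, -0.724, 1.268], [0.0, 0.0, 0.0, 1.0]]
[0.14595665 0.53002616 0.2307899 ] [[-0.964, 0.266, -0.001], [0.266, 0.964, -0.001], [0.0, -0.001, -1.0]] 0.1 [ 0.29758015  0.27811474 -0.78852393]
```

View pics/top0.png

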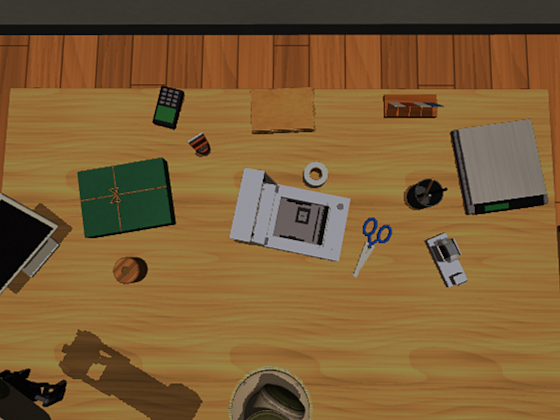

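View pics/side0.png

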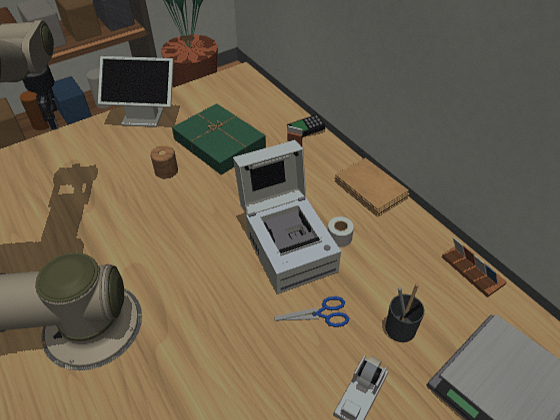

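The top view shows the printer at about (300,222), its front facing image right (world -y), the well near (303,215), the feed button at (340,207), the roll at (315,174) and the scissors at (373,245). The open cover leans left, at (250,207).

```bash
python3 - <<'E'
import cv2,numpy as np
a=cv2.imread("pics/top0.png")[155:275,220:360]; b=cv2.imread("pics/side0.png")[135:295,225:365]
a=cv2.resize(a,None,fx=5,fy=5,interpolation=cv2.INTER_CUBIC)
cv2.imwrite("pics/topc.png",a)
E
```

```text
(no output)
```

View pics/topc.png

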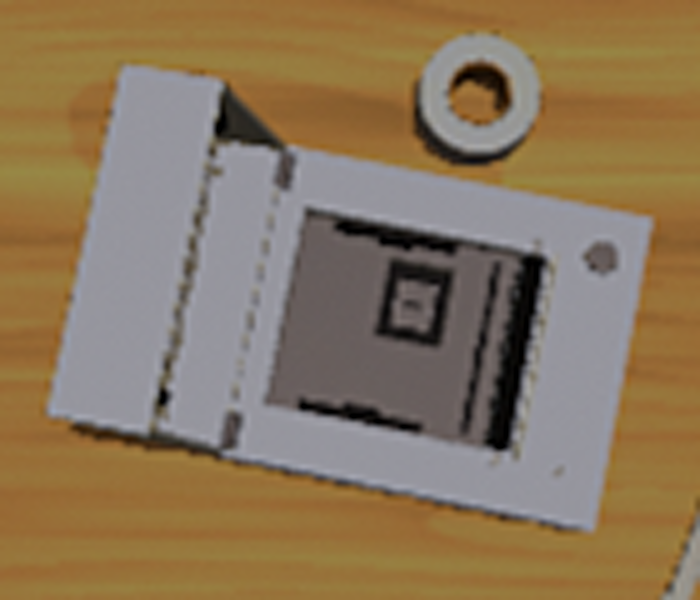

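```bash
cat > h.py <<'E'
import numpy as np,cv2
from rig import observe,get_image,camera_info,env
def unproj(u,v,z,c):
    M=np.array(c["world_to_cam"]);R=M[:3,:3];o=-R.T@M[:3,3]
    d=R.T@np.array([(u-c["cx"])/c["fx"],(v-c["cy"])/c["fy"],1]);return o+d*(z-o[2])/d[2]
def proj(p,c):
    M=np.array(c["world_to_cam"]);q=M[:3,:3]@p+M[:3,3];return np.array([c["fx"]*q[0]/q[2]+c["cx"],c["fy"]*q[1]/q[2]+c["cy"]])
E
python3 - <<'E'
from h import *
c=camera_info("top")
f=lambda u,v,z:unproj(u/5+220-.4,v/5+155-.4,z,c)
A=f(653,218,.092);B=f(594,530,.092);W=f(412,303,.072);F=f(601,258,.095);C=f(305,210,.072);D=f(268,405,.072);R=f(480,92,.052)
print("width",np.linalg.norm(A-B),"bay",np.linalg.norm(C-D))
y=(B-A)[:2];x=np.array([-y[1],y[0]]);x/=np.linalg.norm(x);
# yaw from the A-B and bay edges and side edges
print("yaws",[np.degrees(np.arctan2(v[1],v[0])) for v in (x,f(285,150,.092)[:2]-A[:2],f(225,458,.092)[:2]-B[:2])])
y=np.array([-x[1],x[0]]);o=(A+B)[:2]/2+.11*x
print("o",o,"x",x,"y",y)
for n,p in dict(W=W,F=F,C=C,D=D,R=R).items():d=p[:2]-o;print(n,p[:2].round(4),"local",(d@x).round(4),(d@y).round(4))
# refine pose incl. cover: outer far edge corners
S=observe();print(S["position"])
E
```

```text
width 0.17905622781483657 bay 0.11465238169252491
yaws [np.float64(-100.95214996420977), np.float64(79.88430194831808), np.float64(79.68894223317977)]
o [ 0.50004843 -0.31460022] x [-0.18998913 -0.98178619] y [ 0.98178619 -0.18998913]
W [ 0.5611 -0.0884] local -0.2337 0.017
F [ 0.5854 -0.1938] local -0.1348 0.0608
C [ 0.6145 -0.0263] local -0.3048 0.0576
D [ 0.5016 -0.0064] local -0.3029 -0.057
R [ 0.6886 -0.1286] local -0.2184 0.1498
[0.14595665 0.53002616 0.2307899 ]
```

Call:
drive_tool(offset=[[0,0,-0.25],[0,0,-0.25],[0,0,-0.25],[0,0,-0.25],[0,0,-0.25],[0,0,-0.25],[0,0,-0.25],[0,0,-0.25],[0,0,-0.25],[0,0,-0.25]], turn=[[0,0,1],[0,0,1],[0,0,1],[0,0,1],[0,0,1],[0,0,1],[0,0,1],[0,0,1],[0,0,1],[0,0,1]], hand=[0,0,0,0,0,0,0,0,0,0])

```text
time_s: 1.35
position: [0.146, 0.5301, 0.3313]
tool_rot: [[-0.249, 0.969, -0.0], [0.969, 0.249, -0.001], [-0.001, -0.001, -1.0]]
ft_force: [0.5, -0.5, 0.0]
grip_width: -0.0001
gripper_force: 0.0
```

Call:
drive_tool(offset=[[0,0,0],[0,0,0],[0,0,0],[0,0,0],[0,0,0],[-0.5,0.5,0],[-0.7,0.7,0],[-0.7,0.7,0],[-0.7,0.7,0],[-0.7,0.7,0]], turn=[[0,0,1],[0,0,1],[0,0,1],[0,0,1],[0,0,0.2],[0,0,0],[0,0,0],[0,0,0],[0,0,0],[0,0,0]], hand=[0,0,0,0,0,0,0,0,0,0])

```text
time_s: 2.6
position: [0.252, 0.3751, 0.3312]
tool_rot: [[0.182, 0.983, -0.0], [0.983, -0.182, -0.0], [-0.0, -0.0, -1.0]]
ft_force: [0.2, -0.1, 0.1]
grip_width: 0.0002
gripper_force: 0.0
```

Call:
drive_tool(offset=[[-0.7,0.7,0],[-0.7,0.7,0],[-0.7,0.7,0],[-0.7,0.7,0],[-0.7,0.7,0],[-0.7,0.7,0],[-0.7,0.7,0],[-0.7,0.7,0],[-0.7,0.7,0],[-0.7,0.7,0]], turn=[[0,0,0],[0,0,0],[0,0,0],[0,0,0],[0,0,0],[0,0,0],[0,0,0],[0,0,0],[0,0,0],[0,0,0]], hand=[0,0,0,0,0,0,0,0,0,0])

```text
time_s: 3.85
position: [0.4758, 0.0483, 0.3312]
tool_rot: [[0.182, 0.983, -0.0], [0.983, -0.182, 0.0], [0.0, -0.0, -1.0]]
ft_force: [-0.5, -0.4, 0.2]
grip_width: 0.0002
gripper_force: 0.0
```

Call:
drive_tool(offset=[[-0.6,0.54,0],[-0.6,0.54,0],[-0.6,0.54,0],[-0.6,0.54,0],[-0.57,0.56,0],[0,0,0.8],[0,0,0.8],[0,0,0.8],[0,0,0.6],[0,0,0]], turn=[[0,0,0],[0,0,0],[0,0,0],[0,0,0],[0,0,0],[0,0,0],[0,0,0],[0,0,0],[0,0,0],[0,0,0]], hand=[0,0,0,0,0,0,0,0,0,0])

```text
time_s: 5.1
position: [0.5596, -0.0871, 0.2098]
tool_rot: [[0.183, 0.983, -0.004], [0.983, -0.183, 0.001], [0.001, -0.004, -1.0]]
ft_force: [-0.2, 0.8, 1.4]
grip_width: -0.0001
gripper_force: 0.0
```

```bash
python3 - <<'E'
from h import *
s=observe();c=camera_info("wrist");im=get_image("wrist")
print(s["position"],s["tool_rot"].tolist() if hasattr(s["tool_rot"],"tolist") else s["tool_rot"],{k:np.round(v,4).tolist() for k,v in c.items()})
import pickle;pickle.dump(c,open("w1.pkl","wb"))
for p in [(.561,-.088,.072),tuple(s["position"])]:print(proj(np.array(p),c))
cv2.imwrite("pics/w1.png",im)
E
```

```text
[ 0.55964831 -0.08707422  0.2098162 ] [[0.18281313456902407, 0.9831409564508381, -0.0036355987098861584], [0.9831474098619744, -0.18280910075354836, 0.0014153315406960248], [0.0007268498737598938, -0.003833070650331202, -0.9999923896003661]] {'fx': 365.904, 'fy': 365.904, 'cx': 276.2795, 'cy': 204.3991, 'world_to_cam': [[0.9832, -0.1827, -0.0044, -0.5654], [-0.1714, -0.93, 0.3252, -0.0193], [-0.0635, -0.3189, -0.9457, 0.3682], [0.0, 0.0, 0.0, 1.0]]}
[278.61140187 191.68383453]
[275.74396684 281.20085501]
```

View pics/w1.png

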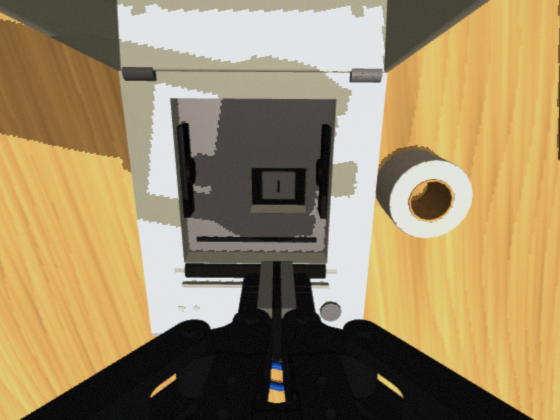

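The wrist view shows the well mouth spanning columns 251–306 and rows 168–213 (its front wall lit), with the key at (278,186). The closed fingertips end at about (276,265).

```bash
python3 - <<'E'
from h import *
import pickle;c=pickle.load(open("w1.pkl","rb"))
im=cv2.imread("pics/w1.png");g=im.max(2)
print(g[160:220:2,278].tolist());print(g[182,240:320:2].tolist());print(g[209,240:320:2].tolist())
P=lambda u,v,z:unproj(u,v,z,c)[:2]
q=[P(*t,.072) for t in((252,168),(305,168),(306,213),(251,213))]
print(np.round(q,4),np.linalg.norm(q[0]-q[1]),np.linalg.norm(q[1]-q[2]),np.mean(q,0))
k=[P(263,172,.058),P(295,172,.058),P(295,200,.058),P(263,200,.058)];print("key",np.mean(k,0))
# yaw from hinge / bay edges
a,b=P(124,70,.094),P(384,71,.094);d=a-b;print("hingeyaw",np.degrees(np.arctan2(d[1],d[0]))-90)
a,b=P(152,331,.092),P(365,333,.092);print("front",a,b);a=P(330,311,.095);print("feed",a)
E
```

```text
[76, 74, 76, 74, 30, 20, 61, 76, 76, 75, 39, 20, 19, 21, 22, 23, 54, 73, 72, 67, 12, 9, 39, 101, 102, 98, 95, 74, 71, 74]
[72, 72, 73, 75, 73, 74, 19, 15, 12, 12, 13, 53, 72, 74, 73, 73, 74, 74, 68, 20, 69, 76, 76, 74, 73, 72, 74, 60, 13, 9, 10, 7, 19, 67, 73, 72, 71, 70, 29, 11]
[71, 73, 74, 72, 71, 79, 100, 101, 100, 101, 101, 96, 98, 99, 101, 99, 98, 98, 102, 101, 102, 101, 100, 102, 102, 101, 98, 101, 102, 98, 100, 99, 100, 76, 71, 76, 83, 142, 128, 28]
[[ 0.544  -0.0652]
 [ 0.5848 -0.0727]
 [ 0.5797 -0.1099]
 [ 0.5356 -0.1018]] 0.04146820050628428 0.037562866538436226 [ 0.56101306 -0.08739591]
key [ 0.56143455 -0.08754395]
hingeyaw 79.25855068576641
front [ 0.4332137  -0.18469853] [ 0.61181012 -0.21934425]
feed [ 0.58533024 -0.18991981]
```

Call:
drive_tool(offset=[[0,0.035,0.5],[0,0,0.5],[0,0,0.5],[0,0,0.5],[0,0,0.5],[0,0,0.5],[0,0,0.3],[0,0,0.2],[0,0,0.15],[0,0,0.04]], turn=[[0,0,0],[0,0,0],[0,0,0],[0,0,0],[0,0,0],[0,0,0],[0,0,0],[0,0,0],[0,0,0],[0,0,0]], hand=[0,0,0,0,0,0,0,0,0,0])

```text
time_s: 6.4
position: [0.5618, -0.0876, 0.0638]
tool_rot: [[0.184, 0.983, 0.0], [0.983, -0.184, -0.0], [-0.0, 0.0, -1.0]]
ft_force: [0.6, -0.2, 0.6]
grip_width: -0.0001
gripper_force: 0.0
```

Call:
drive_tool(offset=[[0,0,0],[0,0,0.05],[0,0,0.05],[0,0,0.03],[0,0,0.03],[0,0,0.025],[0,0,0.01],[0,0,0],[0,0,0],[0,0,0]], turn=[[0,0,0],[0,0,0],[0,0,0],[0,0,0],[0,0,0],[0,0,0],[0,0,0],[0,0,0],[0,0,0],[0,0,0]], hand=[0,0,0,0,0,0,0,0,0,0])

```text
time_s: 7.65
position: [0.5617, -0.0876, 0.056]
tool_rot: [[0.184, 0.983, 0.0], [0.983, -0.184, 0.0], [0.0, 0.0, -1.0]]
ft_force: [-1.7, 0.6, 2.9]
grip_width: 0.0001
gripper_force: 1.5
```

Contact: 2.9 N, about 2 mm down. Press on to the stop.

Call:
drive_tool(offset=[[0,0,0.025],[0,0,0.025],[0,0,0.01],[0,0,0],[0,0,0],[0,0,0],[0,0,0],[0,0,0],[0,0,0],[0,0,0]], turn=[[0,0,0],[0,0,0],[0,0,0],[0,0,0],[0,0,0],[0,0,0],[0,0,0],[0,0,0],[0,0,0],[0,0,0]], hand=[0,0,0,0,0,0,0,0,0,0])

```text
time_s: 8.9
position: [0.5617, -0.0876, 0.054]
tool_rot: [[0.184, 0.983, 0.0], [0.983, -0.184, -0.0], [-0.0, 0.0, -1.0]]
ft_force: [-3.8, 0.4, 8.6]
grip_width: 0.0001
gripper_force: 4.0
```

Call:
drive_tool(offset=[[0,0,0.01],[0,0,0],[0,0,0],[0,0,0],[0,0,0],[0,0,0],[0,0,0],[0,0,0],[0,0,0],[0,0,0]], turn=[[0,0,0],[0,0,0],[0,0,0],[0,0,0],[0,0,0],[0,0,0],[0,0,0],[0,0,0],[0,0,0],[0,0,0]], hand=[0,0,0,0,0,0,0,0,0,0])

```text
time_s: 10.15
position: [0.5618, -0.0876, 0.054]
tool_rot: [[0.184, 0.983, 0.001], [0.983, -0.184, -0.0], [-0.0, 0.001, -1.0]]
ft_force: [-3.1, 0.7, 11.3]
grip_width: 0.0002
gripper_force: 5.6
```

Call:
drive_tool(offset=[[0,0,0],[0,0,0],[0,0,0],[0,0,-0.05],[0,0,-0.1],[0,0,-0.3],[0,0,-0.6],[0,0,-0.8],[0,0,-0.8],[0,0,-0.8]], turn=[[0,0,0],[0,0,0],[0,0,0],[0,0,0],[0,0,0],[0,0,0],[0,0,0],[0,0,0],[0,0,0],[0,0,0]], hand=[0,0,0,0,0,0,0,0,0,0])

```text
time_s: 11.4
position: [0.5616, -0.0875, 0.1927]
tool_rot: [[0.184, 0.983, 0.0], [0.983, -0.184, -0.0], [-0.0, 0.0, -1.0]]
ft_force: [-0.1, -0.4, -0.2]
grip_width: 0.0003
gripper_force: 0.0
```

```bash
python3 - <<'E'
from h import *
import pickle
x=np.array([.184,.983]);y=np.array([-.983,.184])
w=np.array([.561,-.0875]);o=w-.0117*x+.0175*y;print("o",o)
c=camera_info("top");f=lambda u,v,z:unproj(u/5+219.6,v/5+154.6,z,c)[:2]
for n,u,v,z in(("E",122,65,.227),("E",50,415,.227),("L",220,85,.245),("L",155,435,.245)):
    d=f(u,v,z)-o;print(n,(d@x-.1).round(4),(d@y).round(4))
c=pickle.load(open("w1.pkl","rb"))
for u,v in((124,70),(384,71)):
    d=unproj(u,v,.094,c)[:2]-o;print("hinge",(d@x-.1).round(4),(d@y).round(4))
E
```

```text
o [ 0.5416447 -0.0957811]
E 0.0816 -0.0925
E 0.0806 0.0885
L 0.0289 -0.0885
L 0.0255 0.0884
hinge 0.002 0.0853
hinge 0.0016 -0.087
```

Call:
drive_tool(offset=[[0,0,-0.7],[0,0,-0.75],[0,0,-0.75],[0,-0.2,-0.75],[0.5,-0.24,0],[0.9,0,0],[0.9,0,0],[0.9,0,0],[0.9,0,0],[0.9,0,0]], turn=[[0,0,0],[0,0,0],[0,0,0],[0,0,0],[0,0,0],[0,0,0],[0,0,0],[0,0,0],[0,0,0],[0,0,0]], hand=[0,0,0,0,0,0,0,0,0,0])

```text
time_s: 12.65
position: [0.5806, 0.1143, 0.3082]
tool_rot: [[0.183, 0.983, -0.002], [0.983, -0.183, 0.0], [-0.0, -0.002, -1.0]]
ft_force: [0.2, 0.3, -0.1]
grip_width: 0.0001
gripper_force: 0.0
```

Call:
drive_tool(offset=[[0.5,0,0],[0,0,0.6],[0,0,0.6],[0,0,0.6],[0,0,0.6],[0,0,0],[-0.2,0,0],[-0.2,0,0],[-0.2,0,0],[0,0,0]], turn=[[0,0,0],[0,0,0],[0,0,0],[0,0,0],[0,0,0],[0,0,0],[0,0,0],[0,0,0],[0,0,0],[0,0,0]], hand=[0,0,0,0,0,0,0,0,0,0])

```text
time_s: 13.9
position: [0.5805, 0.1076, 0.2135]
tool_rot: [[0.185, 0.983, 0.001], [0.983, -0.185, -0.0], [0.0, 0.001, -1.0]]
ft_force: [0.4, 0.3, 0.7]
grip_width: -0.0001
gripper_force: 0.0
```

```bash
python3 - <<'E'
from h import *
s=observe();d=s["position"][:2]-np.array([.5416,-.0958]);print(d@[.184,.983]-.1,s["position"][2]-.094,s["ft_force"])
cv2.imwrite("pics/s1.png",cv2.resize(get_image("side")[90:310,170:390],None,fx=2.5,fy=2.5))
# path: TCP (hinge-relative, mm) for each theta
p=None
for th in range(100,-1,-10):
    t=np.radians(th);n=np.array([np.sin(t),np.cos(t)]);f=np.array([-np.cos(t),np.sin(t)]);C=55*n+135*f
    E=55*n+160*f
    T=np.array([C[0]+11,C[1]]) if th<=90 else np.array([E[0]+11,E[1]-25])
    print(th,T.round(),(None if p is None else ((T-p)/40*[1,-1]).round(2)));p=T
E
```

```text
0.10706601867213097 0.11950867523498332 [0.35712039 0.27373981 0.69223104]
100 [ 93. 123.] None
90 [ 66. 135.] [-0.67 -0.3 ]
80 [ 42. 142.] [-0.61 -0.19]
70 [ 17. 146.] [-0.63 -0.08]
60 [ -9. 144.] [-0.63  0.03]
50 [-34. 139.] [-0.62  0.14]
40 [-57. 129.] [-0.59  0.25]
30 [-78. 115.] [-0.53  0.34]
20 [-97.  98.] [-0.47  0.43]
10 [-112.   78.] [-0.38  0.51]
0 [-124.   55.] [-0.29  0.57]
```

View pics/s1.png

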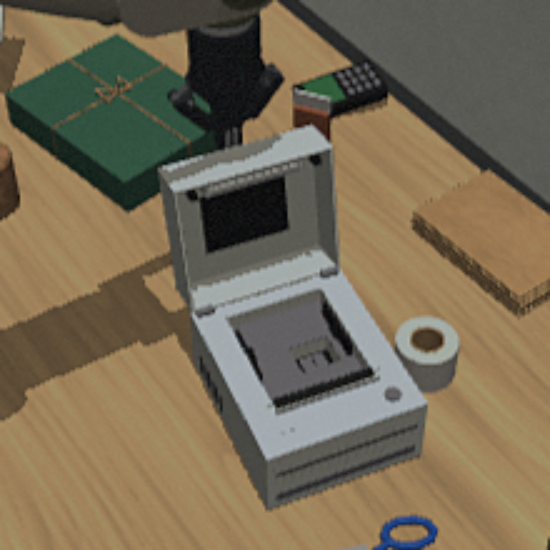

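The side view shows the fingers behind the cover, clear of it, with the key and the feed button up.

Call:
drive_tool(offset=[[-0.1,0,0],[-0.1,0,0],[-0.1,0,0],[-0.1,0,0],[-0.1,0,-0.05],[-0.1,0,-0.05],[-0.1,0,-0.05],[-0.1,0,-0.05],[-0.1,0,-0.05],[-0.1,0,-0.05]], turn=[[0,0,0],[0,0,0],[0,0,0],[0,0,0],[0,0,0],[0,0,0],[0,0,0],[0,0,0],[0,0,0],[0,0,0]], hand=[0,0,0,0,0,0,0,0,0,0])

```text
time_s: 15.2
position: [0.5729, 0.0685, 0.2248]
tool_rot: [[0.184, 0.983, -0.001], [0.983, -0.184, -0.0], [-0.0, -0.001, -1.0]]
ft_force: [0.6, 1.8, -1.0]
grip_width: 0.0001
gripper_force: 0.9
```

Call:
drive_tool(offset=[[-0.19,0,-0.07],[-0.19,0,-0.07],[-0.19,0,-0.06],[-0.19,0,-0.05],[-0.19,0,-0.03],[-0.19,0,-0.03],[-0.19,0,-0.02],[-0.19,0,0],[-0.19,0,0],[-0.19,0,0]], turn=[[0,0,0],[0,0,0],[0,0,0],[0,0,0],[0,0,0],[0,0,0],[0,0,0],[0,0,0],[0,0,0],[0,0,0]], hand=[0,0,0,0,0,0,0,0,0,0])

```text
time_s: 16.45
position: [0.559, -0.0062, 0.2383]
tool_rot: [[0.184, 0.983, 0.0], [0.983, -0.184, -0.0], [-0.0, 0.0, -1.0]]
ft_force: [0.7, 1.0, 0.4]
grip_width: 0.0003
gripper_force: 0.7
```

Call:
drive_tool(offset=[[-0.19,0,0.02],[-0.19,0,0.03],[-0.18,0,0.04],[-0.18,0,0.05],[-0.18,0,0.07],[-0.17,0,0.08],[-0.17,0,0.09],[-0.16,0,0.1],[-0.16,0,0.12],[-0.16,0,0.13]], turn=[[0,0,0],[0,0,0],[0,0,0],[0,0,0],[0,0,0],[0,0,0],[0,0,0],[0,0,0],[0,0,0],[0,0,0]], hand=[0,0,0,0,0,0,0,0,0,0])

```text
time_s: 17.7
position: [0.5463, -0.0746, 0.2088]
tool_rot: [[0.184, 0.983, 0.0], [0.983, -0.184, -0.0], [-0.0, 0.0, -1.0]]
ft_force: [0.4, 0.0, 1.4]
grip_width: 0.0001
gripper_force: 0.8
```

Call:
drive_tool(offset=[[-0.16,0,0.13],[-0.15,0,0.14],[-0.14,0,0.14],[-0.13,0,0.16],[-0.12,0,0.16],[-0.11,0,0.17],[-0.1,0,0.17],[-0.09,0,0.17],[-0.08,0,0.16],[-0.04,0,0.08]], turn=[[0,0,0],[0,0,0],[0,0,0],[0,0,0],[0,0,0],[0,0,0],[0,0,0],[0,0,0],[0,0,0],[0,0,0]], hand=[0,0,0,0,0,0,0,0,0,0])

```text
time_s: 18.95
position: [0.5379, -0.1182, 0.1494]
tool_rot: [[0.184, 0.983, -0.001], [0.983, -0.184, 0.0], [0.0, -0.001, -1.0]]
ft_force: [-0.1, 0.4, 0.4]
grip_width: 0.0
gripper_force: 0.2
```

Call:
drive_tool(offset=[[0,0,0.025],[0,0,0.025],[0,0,0.025],[0,0,0.01],[0,0,0],[0,0,0],[0,0,0],[0,0,0],[0,0,0],[0,0,0]], turn=[[0,0,0],[0,0,0],[0,0,0],[0,0,0],[0,0,0],[0,0,0],[0,0,0],[0,0,0],[0,0,0],[0,0,0]], hand=[0,0,0,0,0,0,0,0,0,0])

```text
time_s: 20.2
position: [0.5381, -0.1184, 0.1489]
tool_rot: [[0.184, 0.983, 0.002], [0.983, -0.184, -0.002], [-0.001, 0.002, -1.0]]
ft_force: [-8.3, 1.1, 17.9]
grip_width: 0.0
gripper_force: 9.1
```

At the stop: 18 N at z = 0.149, the shut height. Back off and look.

Call:
drive_tool(offset=[[0,0,-0.05],[0,0,-0.1],[0,0,-0.3],[0,0,-0.6],[0,0,-0.7],[0,0,-0.7],[0,0,-0.5],[0,0,0],[0,0,0],[0,0,0]], turn=[[0,0,0],[0,0,0],[0,0,0],[0,0,0],[0,0,0],[0,0,0],[0,0,0],[0,0,0],[0,0,0],[0,0,0]], hand=[0,0,0,0,0,0,0,0,0,0])

```text
time_s: 21.45
position: [0.5378, -0.118, 0.2636]
tool_rot: [[0.184, 0.983, -0.002], [0.983, -0.184, 0.001], [0.0, -0.002, -1.0]]
ft_force: [-0.6, 0.5, 0.4]
grip_width: -0.0002
gripper_force: 0.0
```

```bash
python3 - <<'E'
from h import *
cv2.imwrite("pics/s2.png",cv2.resize(get_image("side")[120:340,190:410],None,fx=2.5,fy=2.5));print(observe()["ft_force"])
E
```

```text
[-0.8306893   0.16987466  0.04832995]
```

View pics/s2.png

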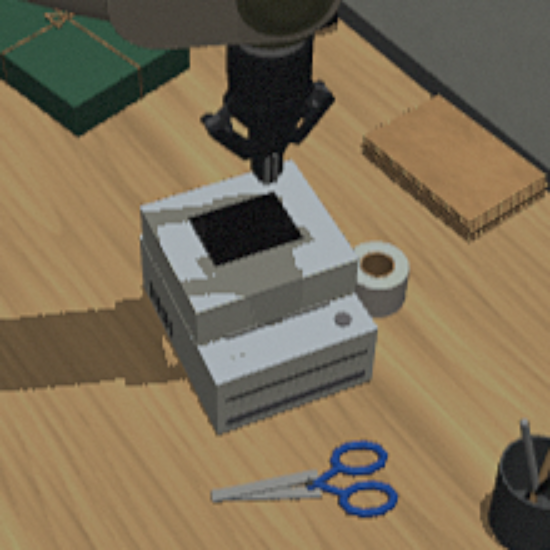

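The side view shows the cover shut flush, the printer in place and the gripper clear above it.

```bash
python3 -c "
from rig import env
print(env.close_job())"
```

```text
the job is handed in; nothing more can be done
None
```

The reset key was held fully down for about two seconds and released, the cover was pushed fully shut, and the job is handed in; the last picture shows the printer and its neighbours undisturbed, but no verdict was returned.

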